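# Set the bottle filler's dose dial and start it

## Robot

A 6-joint arm with a two-finger parallel gripper is mounted at the origin on the work surface. World frame = base frame: x ahead of the robot, y to its left, z up, the work surface at z = 0. Lengths are in mm, angles in degrees, forces in N, time in s.
With the tool pointing down it reaches from about 300 to 850 mm from the base axis. Payload 4.2 kg.
Tool frame: the origin (TCP) lies midway between the tips of the shut fingers; the grasp point (between the pads) lies 19 mm behind it; x points along the fingers, y is the direction in which the jaws open and shut, and the axes are right-handed (so a half turn about x gives the same grasp; the last joint's range is limited). The gripper opens to 91 mm and grips with 3 to 60 N. Pads are 32 mm wide; open, the fingers measure 118 mm over their backs; the gripper's body (76 mm by 178 mm) begins 60 mm behind the grasp point.
Start: joints at [-75.057, 18.312, 89.639, -0, 72.044, -1.146], TCP at [159.349, -552.495, 213.976] pointing down, gripper open.
Joint ranges: [-177.97, 177.97], [-48.28, 115.42], [12.27, 149.76], [-77.06, 257.06], [2.81, 150.46], [-146.56, 146.56]. Speed limits (degrees/s): [147.25, 147.25, 180, 180, 180, 180].

## Interface

Orientations are given as [roll, pitch, yaw] about the fixed x, y, z axes, in that order (R = Rz(yaw) Ry(pitch) Rx(roll)).
In Python, from workcell import * gives the robot as it stands.
- The arm moves only by the shell command python3 -m handwheel 'ROWS' [FORCE]. ROWS is a JSON object of lists of equal length, an entry for each row: "gripper": the closure, from 0 (fully open) to 1 (shut); "offset": the shift along the tool's x, y, z in mm, a list of three; "rot": the turn, a rotation vector about the tool's x, y, z in degrees, a list of three. A call has 1 to 5 rows; each row is the pose to reach, as a shift and turn from the pose commanded when the call began, along the tool's axes at that moment; what a row does not reach only later rows make up. A row lasts 1/12 s, in which the tool goes at most 41.7 mm and 7.16 degrees, less where a joint would pass 70% of its speed; a pose out of reach is approached as far as the arm can. A call with a gripper value outside its range is refused whole. The fingers move at their own pace and stop on an object; FORCE is the grip in N (left out, the last holds). Time passes only in rows, so rows that repeat a pose let the fingers close. It gives the time, the measured TCP pose, the force and the opening at its end, in the units of the state.
- state(): the state, without advancing time (a new reading comes with each control period).
- grab_frame(name): name is "side" or "top" or "wrist"; returns the picture (400x640x3 uint8, red, green, blue); there is no depth.
- camera_params(name): a dict with "fx", "fy", "cx", "cy" (pixels), "position" and "attitude" of the camera in the world; the wrist camera has in their place "hand_eye" (4x4, takes a point from camera to tool coordinates, whose origin is the TCP and whose axes are the tool frame's). Camera axes: x right, y up, looking along -z (the intrinsics and any distortion apply to the point x, -y, -z); pixel columns grow to the right and rows downward; lengths in mm; the calibration is good to about 2 mm. A picture is of the moment at which its call begins: read the wrist's pose just before it. camera_params takes no time and is no camera call.
- job_done(): hands the job in, once; it reports no verdict.
The state is a dict: "time_s": time; "qpos": joint angles; "qvel": joint speeds; "effort": joint torques, N m; "ee_pos": TCP position; "ee_rot": TCP orientation; "force": force on the tool from outside, world axes, zero at the start; "torque": the same for the moment, N m; "gripper_width": finger opening in mm.
Only numpy, scipy, OpenCV 4.12 (cv2) and the standard library are available. Lean on these libraries where they do the work, as an engineer would, in place of code of your own. Each camera call takes 0.05 s, during which the arm holds its last target.

## Task

Push the dose dial on the bottle filler round until its white index mark lines up with the long scale line for the bottle standing under the spout: the long line on the left, as the robot sees it, for the small slim bottle, the long line on the right for the big wide one. Then press the start button on the filler fully down and let it come up again. Just touch and push, gently, with the fingertips: do not pinch or lift anything, do not shove the filler along the table, and leave the bottles, the stopper and the glasses case where they are.

Things in the scene. Friction and masses are not known exactly. Their poses are not given: they have to be found in the camera images.
- pump: The bottle filler: a steel box 220 x 300 mm, flat deck 125 mm above the table, 6 kg, loose on rubber feet. Origin: centre of its underside; x points away from the robot, y left, z up; turned up to 20 degrees. Dial at x -25, y 58 mm, start button at x -50, y -85 mm. At x 62, y -164 mm, on the pump head, a 12 mm pipe goes up to 256 mm above the table and bends over to the spout on the right.
- dial (a joint): Angle of the dose dial, rad, 0 to 4.71, growing clockwise from above. At 0.785 the white index points left (the filler's +y), at 2.356 away from the robot (its +x), at 3.927 right (its -y). It starts between 1.3 and 3.4. It turns stiffly (0.06 N m, about 2 N at the end of its bar) and stays where it is left: no spring, no clicks.
- dial_axis (a point): On the dial's upright axis, at the top of its bar, 160 mm above the table. The dial: a grey disc 94 mm across, its top 136 mm above the table, with a straight black bar (wing grip) across its middle, 90 mm long, 14 mm thick, standing 24 mm above the disc.
- dial_tip (a point): The index end of the dial's bar, at its top, 45 mm from the axis. A white index line 6 mm wide runs from the middle of the bar's top to this end and down it; the other end is plain black. The direction from dial_axis to here is where the index points.
- line_small (a point): Middle of the left-hand long scale line, 60 mm from the dial's axis, 128 mm above the table: the setting for the small bottle. Black, 23 x 4 mm, on a white scale plate 148 mm across lying round the dial at deck height; the other scale lines, every 22.5 degrees, are only 8 x 2 mm.
- line_large (a point): Middle of the right-hand long scale line, alike: the setting for the big bottle. 60 mm from the dial's axis on the opposite side.
- start (a joint): Travel of the start button, m: 0 up, 0.006 fully down. A spring button; fully down takes 5 N; it comes up by itself.
- start_top (a point): Centre of the top of the start button, a grey round cap 30 mm across in a dark round housing 46 mm across on the deck, to the right of the dial; 147 mm above the table when up; it is pressed straight down.
- spout (a point): The lower end of the spout (18 mm across), 192 mm above the table, to the right of the filler. The bottle to be filled stands straight beneath it.
- bottle_small: The small slim bottle: dark glass, open, 42 mm across, 150 mm tall. Origin: centre of its underside. Either it or the big one stands under the spout; the other waits to the left of the filler.
- bottle_large: The big wide bottle: dark glass, open, 84 mm across, 175 mm tall. Origin: centre of its underside.
- stopper: A bottle stopper standing on its head to the left of the filler: light wooden head 28 mm across and 12 mm high, cork 18 mm across, 32 mm tall in all. Origin: centre of its underside.
- case: A glasses case lying beyond the filler, 60 x 160 mm, 40 mm high. Origin: centre of its underside.

How it is judged (in metres and radians):
On the way, in this order (a step that is already met when the one before it is completed fails the run):
1. the dial rests with its index on the long line for the bottle under the spout (((horizontal distance between bottle_small and spout below 0.03 m and value of joint dial between 0.7054 and 0.8654 rad) or (horizontal distance between bottle_large and spout below 0.03 m and value of joint dial between 3.847 and 4.007 rad)) and velocity of joint dial between -0.05 and 0.05 rad/s), for 0.3 s.
2. the start button is pressed fully down (value of joint start above 0.0045 m), for 0.1 s.
At the end, for the whole second after the job is handed in: The dial rests within 0.08 rad (4.6 degrees) of the long line for the bottle under the spout (0.785 rad small, 3.927 rad big), start has been pressed 4.5 mm or more and is up again, and all things stand upright (all of step 1 and value of joint start below 0.0015 m and angle between each of pump, bottle_small, bottle_large, stopper, case's own z axis and vertical below 0.1 rad); the robot touches nothing.
It fails at once if the start button is pressed while the dial is not on the right line (value of joint start above 0.003 m and not ((horizontal distance between bottle_small and spout below 0.03 m and value of joint dial between 0.7054 and 0.8654 rad) or (horizontal distance between bottle_large and spout below 0.03 m and value of joint dial between 3.847 and 4.007 rad))).
It fails at once if the filler is shoved or lifted more than 15 mm (distance of pump from where it was at the start of the episode above 0.015 m).
It fails at once if the dial or filler is pinched or pressed with more than 30 N, or the start button with more than 60 N ((contact force between the fingers and pump above 30 N and value of joint start below 0.001 m) or contact force between the fingers and pump above 60 N).
It fails at once if a bottle is knocked, moved or lifted (distance of any of bottle_small, bottle_large from where it was at the start of the episode above 0.015 m or angle between any of bottle_small, bottle_large's own z axis and vertical above 0.25 rad).
It fails at once if the stopper or the glasses case is moved or lifted (distance of any of stopper, case from where it was at the start of the episode above 0.02 m).
It also fails if it takes over 53 s, if anything falls off the work surface, if the arm or the gripper's body presses on something with over 40 N, if the wrist force passes 120 N, or if a joint passes its speed limit or range.

## Working session

There is one attempt and no reset: what is moved stays moved. The work goes in short steps, Python scripts to look and compute and a shell command to move; the robot and the scene stay as the last step left them, time stands still between calls to the robot, and variables do not carry over. Pictures are saved under pics/ and viewed, and the job is handed in when it is done.

```bash
mkdir -p pics; python3 - <<'E'
from workcell import *
import cv2
s=state();print({k:s[k] for k in('time_s','ee_pos','ee_rot','gripper_width','force')})
for n in('side','top','wrist'):
    im=grab_frame(n);cv2.imwrite(f'pics/{n}0.png',im[...,::-1]);print(n,camera_params(n))
E
```

```text
{'time_s': 0.0, 'ee_pos': array([ 159.19854598, -551.96198611,  213.1147009 ]), 'ee_rot': array([-91.03734846,  89.89550953, 105.05153542]), 'gripper_width': 91.22742582670872, 'force': array([0.48287492, 0.15441593, 0.38124445])}
side {'fx': 427.29529078061665, 'fy': 427.29529078061665, 'cx': 323.96641910351843, 'cy': 200.14050727318423, 'position': array([237.21099817, 538.48297814, 799.96030398]), 'attitude': array([  43.47664542,    0.33210311, -143.5175416 ])}
top {'fx': 368.90672477540755, 'fy': 368.90672477540755, 'cx': 312.5096392014796, 'cy': 198.24980974465348, 'position': array([534.41987262,  27.8140567 , 889.87888435]), 'attitude': array([  5.48398605,   0.09665497, -89.04286004])}
wrist {'fx': 281.3391038885552, 'fy': 281.3391038885552, 'cx': 320.6119071822361, 'cy': 201.7891886608183, 'hand_eye': array([[ 6.33971392e-04,  2.80327191e-01, -9.59904299e-01,
        -1.70668334e+02],
       [ 9.99999712e-01, -5.78826351e-04,  4.91414034e-04,
         9.41499348e-02],
       [-4.17861187e-04, -9.59904334e-01, -2.80327477e-01,
        -8.02015840e+01],
       [ 0.00000000e+00,  0.00000000e+00,  0.00000000e+00,
         1.00000000e+00]])}
```

View pics/top0.png

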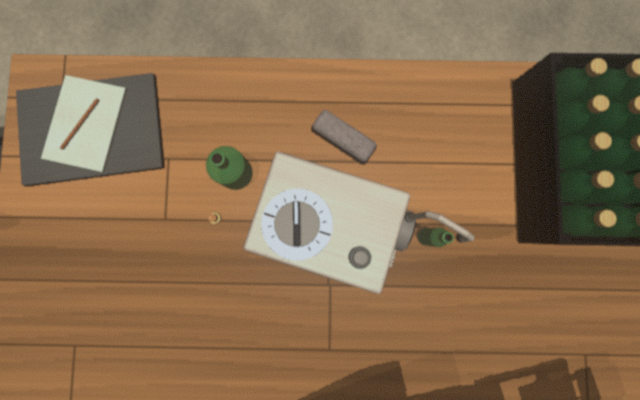

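View pics/side0.png

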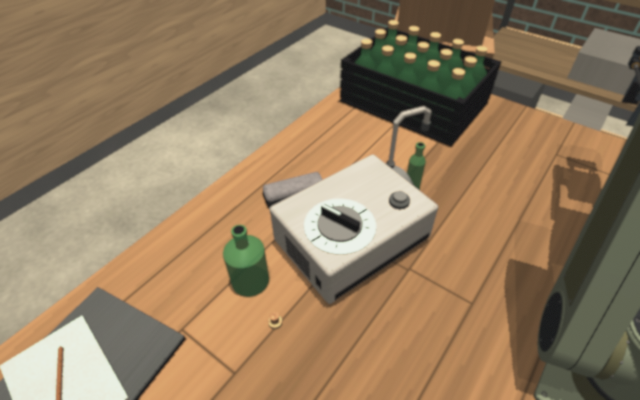

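View pics/wrist0.png

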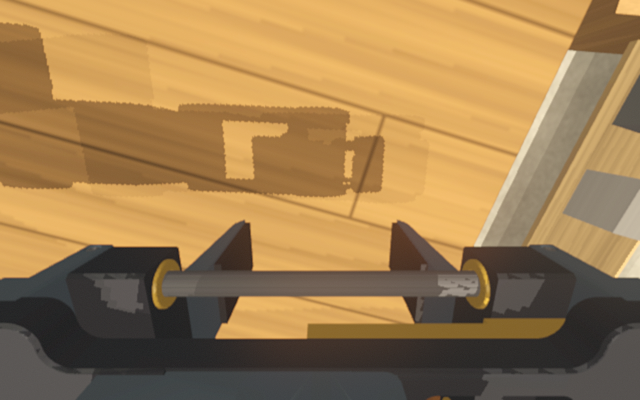

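The small bottle is under the spout at about (437,237) in the top view, with its neck under the spout end at about (468,238). The big one waits on the left at (226,167). The target is therefore the left long line, near (268,214). The index points up the image, towards (296,205).

```bash
cat > h.py <<'E'
import numpy as np
from scipy.spatial.transform import Rotation as Ro
from workcell import *
def cam(n,s=None):
    p=camera_params(n)
    if 'position' in p: return p,Ro.from_euler('xyz',p['attitude'],degrees=True).as_matrix(),np.array(p['position'])
    T=Ro.from_euler('xyz',s['ee_rot'],degrees=True).as_matrix();H=np.array(p['hand_eye'])
    return p,T@H[:3,:3],T@H[:3,3]+s['ee_pos']
def px2w(n,u,v,z,s=None):
    p,R,t=cam(n,s);d=R@np.array([(u-p['cx'])/p['fx'],-(v-p['cy'])/p['fy'],-1]);return t+d*(z-t[2])/d[2]
def w2px(n,X,s=None):
    p,R,t=cam(n,s);c=R.T@(np.array(X)-t);return np.array([p['cx']+p['fx']*c[0]/-c[2],p['cy']-p['fy']*c[1]/-c[2]])
E
python3 - <<'E'
from h import *
import cv2
a=cv2.imread('pics/top0.png')
cv2.imwrite('pics/topz.png',cv2.resize(a[140:300,200:360+40],None,fx=4,fy=3.75*4/3.75,interpolation=cv2.INTER_CUBIC)[:600])
b=cv2.imread('pics/side0.png')
cv2.imwrite('pics/sidez.png',cv2.resize(b[140:290,250:450],None,fx=4,fy=4,interpolation=cv2.INTER_CUBIC))
E
```

```text
(no output)
```

View pics/topz.png

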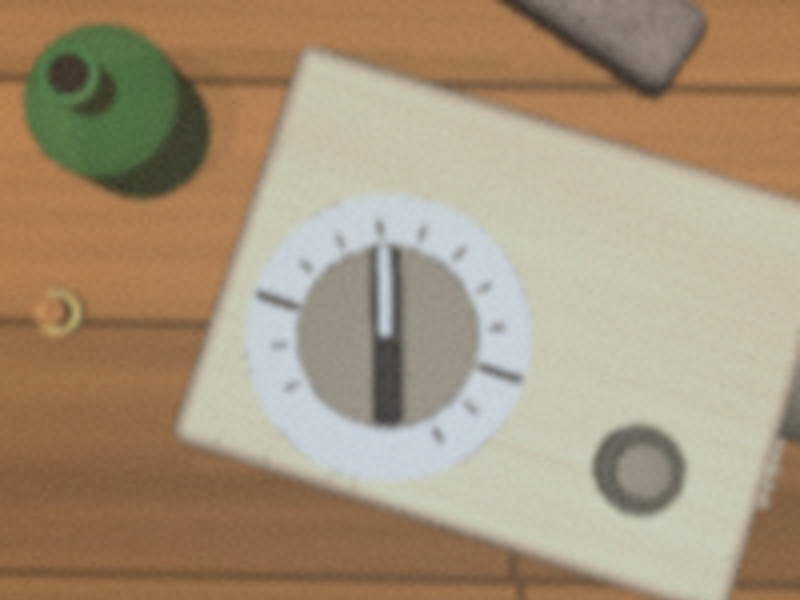

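View pics/sidez.png

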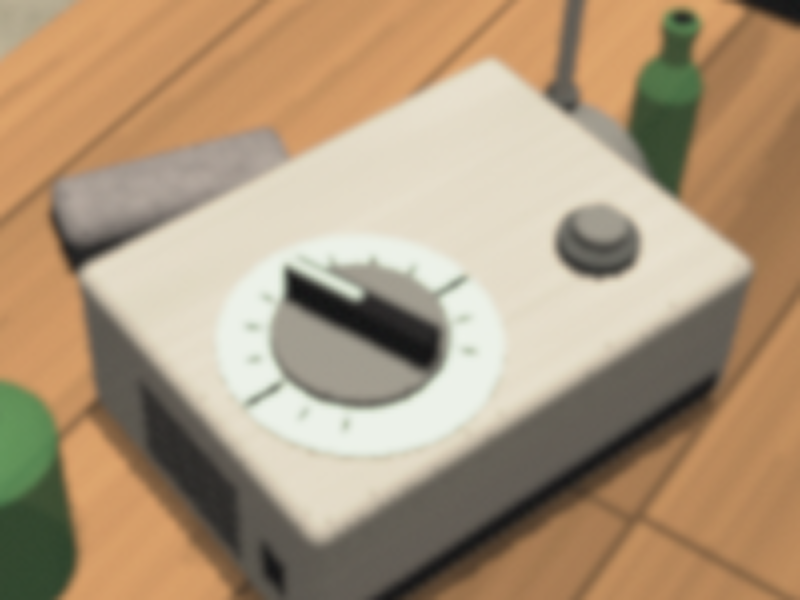

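Positions in the 4x top crop (original pixel = crop/4 + (200,140)):

| Feature | Crop pixel |
|---|---|
| Left long line, middle | (278,300) |
| Right long line, middle | (500,373) |
| White bar end | (385,246) |
| Black bar end | (387,424) |
| Button cap | (642,471) |

In the 4x side crop, the button top is at (601,226) and the long lines are at (265,394) and (451,286).

```bash
python3 - <<'E'
from h import *
t=lambda u,v,z:px2w('top',u/4+200-.4,v/4+140-.4,z)
q=lambda u,v,z:px2w('side',u/4+250-.4,v/4+140-.4,z)
L,Rr=t(278,300,128),t(500,373,128);print('top lines',L,Rr,(L+Rr)/2,np.linalg.norm(L-Rr),np.degrees(np.arctan2(*(L-Rr)[1::-1])))
a,b=t(385,246,160),t(387,424,160);print('tips',a,b,(a+b)/2,np.linalg.norm(a-b),np.degrees(np.arctan2(*(a-b)[1::-1])))
print('btn',t(642,471,147))
L2,R2=q(265,394,128),q(451,286,128);print('side',L2,R2,(L2+R2)/2,np.linalg.norm(L2-R2),np.degrees(np.arctan2(*(L2-R2)[1::-1])))
print('btn',q(601,226,147))
print('big',t(100,100,90),'stopper',t(58,312,20))
E
```

```text
top lines [572.11424306 119.44152748 128.        ] [536.48644836   4.2714575  128.        ] [554.30034571  61.85649249 128.        ] 120.55490357340938 72.81057728131333
tips [598.22919773  63.20676105 160.        ] [510.54966224  60.38129457 160.        ] [554.38942998  61.79402781 160.        ] 87.72504890131097 1.8457134979853609
btn [489.03112287 -66.50045423 147.        ]
side [570.10351719 122.15655402 128.        ] [534.68024907   6.28049395 128.        ] [552.39188313  64.21852398 128.        ] 121.16958868484132 73.00162730419666
btn [485.41281427 -61.6072831  147.        ]
big [682.28767582 224.91773028  90.        ] stopper [568.22780925 261.93196438  20.        ]
```

```bash
python3 - <<'E'
from h import *
s=state();R=Ro.from_euler('xyz',s['ee_rot'],degrees=True).as_matrix();print(R.round(3),'cols=tool axes in world')
E
```

```text
[[-0.     0.277 -0.961]
 [ 0.001 -0.961 -0.277]
 [-1.    -0.001 -0.   ]] cols=tool axes in world
```

Axis is at about (553,63), the button at about (487,-65), and the filler yaw is about -17°. I'll shut the fingers, turn the tool 33° so its flat face is parallel to the bar's final direction, and fly over.

```bash
python3 -m handwheel '{"gripper":[1,1,1,1,1],"offset":[[-1,-27,-26],[-2,-54,-52],[-3,-81,-78],[-4,-108,-104],[-5,-135,-130]],"rot":[[6.64,0,0],[13.28,0,0],[19.92,0,0],[26.56,0,0],[33.2,0,0]]}' 10
python3 - <<'E'
from h import *
s=state();R=Ro.from_euler('xyz',s['ee_rot'],degrees=True).as_matrix();print(s['ee_pos'],R.round(3),R.T@(np.array([505,97,230])-s['ee_pos']))
E
```

```text
time_s: 0.57
ee_pos: [247.1, -385.0, 218.7]
ee_rot: [-60.1, 90.0, 102.4]
force: [0.7, -0.6, 0.1]
gripper_width: 60.8
[ 247.14144724 -384.99706856  218.69518534] [[-0.    -0.3   -0.954]
 [ 0.001 -0.954  0.3  ]
 [-1.    -0.     0.   ]] [ -11.08077134 -537.20914357 -101.11161524]
```

```bash
python3 -m handwheel '{"gripper":[1,1,1,1,1],"offset":[[-1,-38,-7],[-2,-76,-14],[-3,-114,-21],[-4,-152,-28],[-5,-190,-36]],"rot":[[0,0,0],[0,0,0],[0,0,0],[0,0,0],[0,0,0]]}'
python3 -m handwheel '{"gripper":[1,1,1,1,1],"offset":[[-1,-38,-7],[-2,-76,-14],[-3,-114,-21],[-4,-152,-28],[-5,-190,-36]],"rot":[[0,0,0],[0,0,0],[0,0,0],[0,0,0],[0,0,0]]}'
python3 - <<'E'
from h import *
s=state();R=Ro.from_euler('xyz',s['ee_rot'],degrees=True).as_matrix();print(s['ee_pos'],R.round(3),R.T@(np.array([505,97,230])-s['ee_pos']))
E
```

```text
time_s: 0.98
ee_pos: [337.3, -213.9, 224.0]
ee_rot: [128.2, 90.0, -68.9]
force: [-0.0, -0.7, 0.3]
gripper_width: 27.4
time_s: 1.4
ee_pos: [427.6, -42.8, 229.0]
ee_rot: [104.1, 90.0, -93.0]
force: [1.8, -0.9, -0.2]
gripper_width: 0.7
[427.6122238  -42.80886408 228.99844461] [[-0.    -0.294 -0.956]
 [-0.    -0.956  0.294]
 [-1.     0.    -0.   ]] [  -1.0428444  -156.3791903   -32.87629556]
```

```bash
python3 -m handwheel '{"gripper":[1,1,1,1,1],"offset":[[0,-39,-8],[0,-78,-16],[0,-117,-24],[0,-156,-33],[0,-156,-33]],"rot":[[0,0,0],[0,0,0],[0,0,0],[0,0,0],[0,0,0]]}'
python3 - <<'E'
from h import *
import cv2
s=state();print(s['ee_pos'])
for n in('top','wrist'): cv2.imwrite(f'pics/{n}1.png',grab_frame(n)[...,::-1])
s=state();print(s['ee_pos'],w2px('wrist',[553.3,63,160],s))
E
```

```text
time_s: 1.82
ee_pos: [507.9, 100.2, 228.3]
ee_rot: [-106.4, 89.8, 56.7]
force: [0.7, 0.2, 0.2]
gripper_width: 0.1
[507.90719379 100.16062114 228.29445745]
[504.87829066  95.62410826 228.18128065] [341.46712505 149.58873124]
```

View pics/wrist1.png

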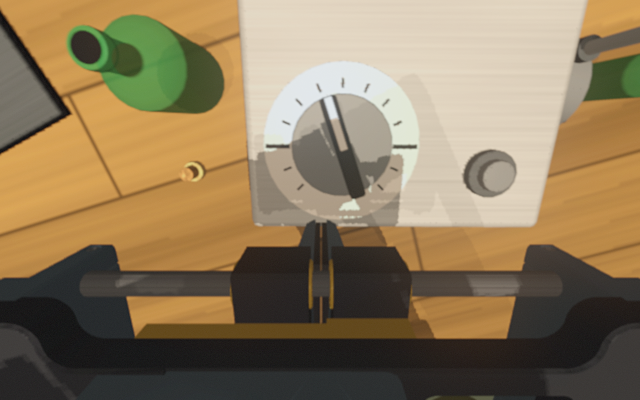

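View pics/top1.png

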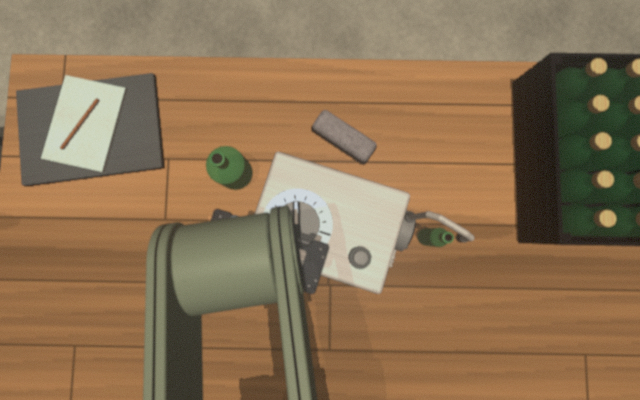

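In the wrist view the long lines are horizontal at row 146 (columns 265-290 and 392-417). The bar runs from white (329,98) to black (358,195), so its centre agrees with the predicted (341,150). Descending beside the black end.

```bash
python3 -m handwheel '{"gripper":[1,1,1,1,1],"offset":[[25,0,0],[50,0,0],[70,0,0],[82,0,0],[84,0,0]],"rot":[[0,0,0],[0,0,0],[0,0,0],[0,0,0],[0,0,0]]}'
python3 - <<'E'
from h import *
import cv2
s=state()
for n in('side','wrist'): cv2.imwrite(f'pics/{n}2.png',grab_frame(n)[...,::-1])
s=state();R=Ro.from_euler('xyz',s['ee_rot'],degrees=True).as_matrix();print(s['ee_pos'],s['force'],R.T@(np.array([553.3,63,160])-s['ee_pos']))
E
```

```text
time_s: 2.33
ee_pos: [502.3, 92.8, 142.6]
ee_rot: [30.8, 89.7, -166.4]
force: [-0.2, 0.6, 0.3]
gripper_width: 0.7
[504.2334968   93.46853323 144.84236412] [-0.15012932  0.52813578  0.41648602] [-15.19881511  14.61574533 -55.86576041]
```

View pics/wrist2.png

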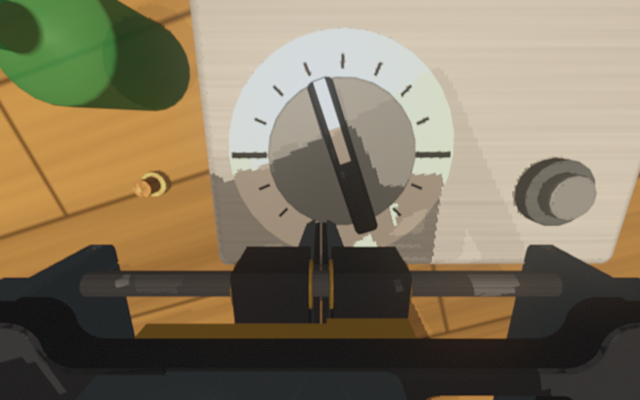

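View pics/side2.png

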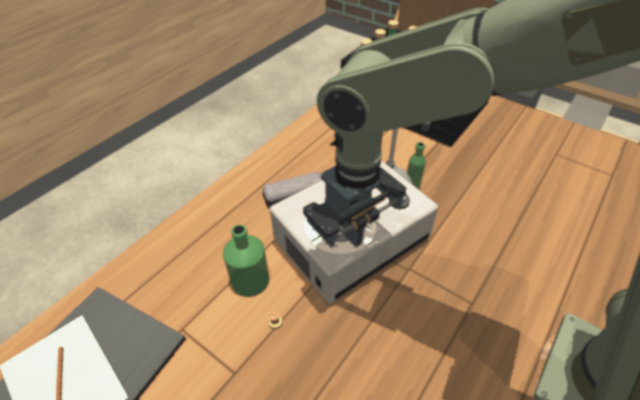

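The finger (columns 300-342, tip at about row 222) sits just left of the bar's black end. Starting the slow push.

```bash
python3 -m handwheel '{"gripper":[1,1,1,1,1],"offset":[[0,5,-2],[0,10,-5],[0,15,-7],[0,20,-9],[0,25,-11]],"rot":[[0,0,0],[0,0,0],[0,0,0],[0,0,0],[0,0,0]]}'
python3 - <<'E'
from h import *
import cv2
cv2.imwrite('pics/wrist3.png',grab_frame('wrist')[...,::-1])
s=state();R=Ro.from_euler('xyz',s['ee_rot'],degrees=True).as_matrix();print(s['ee_pos'],s['force'],R.T@(np.array([553.3,63,160])-s['ee_pos']))
E
```

```text
time_s: 2.85
ee_pos: [508.4, 67.2, 145.7]
ee_rot: [-135.7, 89.9, 27.2]
force: [-0.6, 3.2, 2.4]
gripper_width: 0.4
[508.79343257  66.26054813 145.63057303] [-0.44544239  0.90093869  1.76414802] [-14.27316993 -10.00230131 -43.52214078]
```

View pics/wrist3.png

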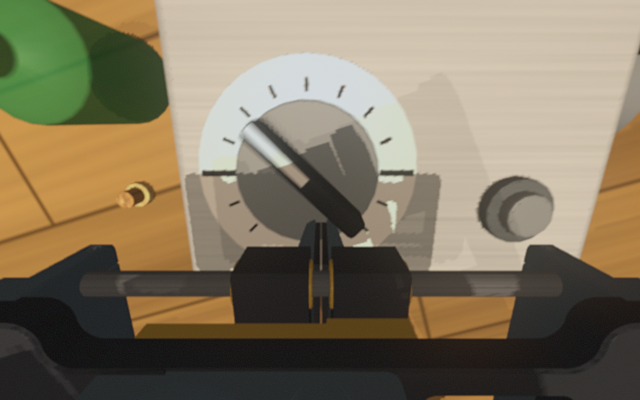

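The bar has turned to about 45°. Continuing.

```bash
python3 -m handwheel '{"gripper":[1,1,1,1,1],"offset":[[0,6,-2],[0,12,-5],[0,18,-8],[0,24,-11],[0,28,-13]],"rot":[[0,0,0],[0,0,0],[0,0,0],[0,0,0],[0,0,0]]}'
python3 - <<'E'
from h import *
import cv2
cv2.imwrite('pics/wrist4.png',grab_frame('wrist')[...,::-1])
s=state();R=Ro.from_euler('xyz',s['ee_rot'],degrees=True).as_matrix();print(s['ee_pos'],s['force'],R.T@(np.array([553.3,63,160])-s['ee_pos']))
E
```

```text
time_s: 3.32
ee_pos: [512.0, 35.7, 144.6]
ee_rot: [58.8, 89.9, -138.3]
force: [-1.7, 0.9, -0.4]
gripper_width: 0.1
[512.20746406  35.17315205 144.64166337] [-0.82256329 -0.25764216 -0.56378657] [-15.42808841 -38.68250526 -31.05553663]
```

View pics/wrist4.png

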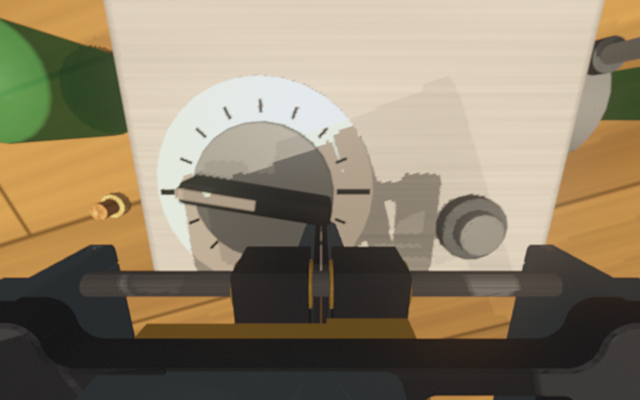

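About 10° remains (bar top slopes from (180,193) to (255,207), against level lines at row 191). Small steps now.

```bash
python3 -m handwheel '{"gripper":[1,1,1,1,1],"offset":[[0,3,-2],[0,5,-4],[0,5,-6],[0,5,-7],[0,5,-7]],"rot":[[0,0,0],[0,0,0],[0,0,0],[0,0,0],[0,0,0]]}'
python3 - <<'E'
from h import *
import cv2
a=grab_frame('wrist')[...,::-1]
cv2.imwrite('pics/wrist5.png',cv2.resize(a[130:270,140:380],None,fx=3.3,fy=3.3,interpolation=cv2.INTER_CUBIC))
s=state();R=Ro.from_euler('xyz',s['ee_rot'],degrees=True).as_matrix();print(s['ee_pos'],s['force'],R.T@(np.array([553.3,63,160])-s['ee_pos']))
E
```

```text
time_s: 3.78
ee_pos: [517.4, 29.7, 144.8]
ee_rot: [68.5, 89.9, -128.6]
force: [-1.7, -0.3, -0.3]
gripper_width: 0.5
[517.38986637  29.83859142 144.78869857] [-1.73534154 -1.02001817 -0.77371987] [-15.24831513 -42.24299819 -24.56864662]
```

View pics/wrist5.png

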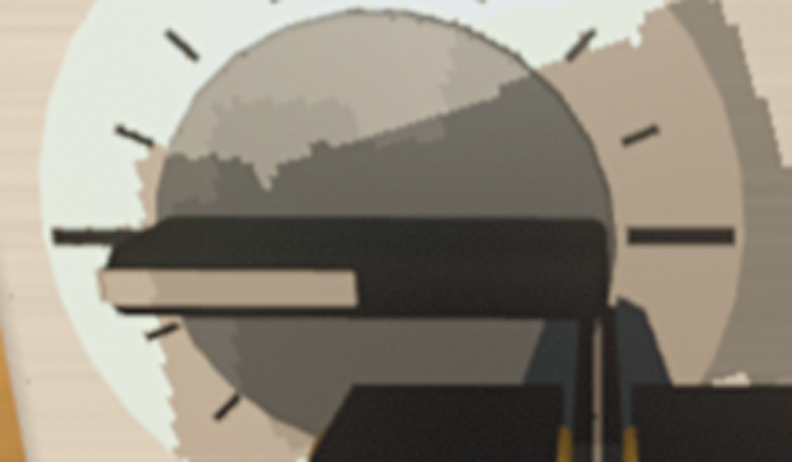

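The bar's white strip edges run (100,269)-(355,270) and the long lines sit at row 237 on both sides, so the residual is about 0.5°. I'll back off and verify.

```bash
python3 -m handwheel '{"gripper":[1,1,1,1,1],"offset":[[0,0,8],[0,0,15],[-25,0,15],[-60,0,15],[-65,0,15]],"rot":[[0,0,0],[0,0,0],[0,0,0],[0,0,0],[0,0,0]]}'
python3 -m handwheel '{"gripper":[1,1],"offset":[[0,0,0],[0,0,0]],"rot":[[0,0,0],[0,0,0]]}'
python3 - <<'E'
from h import *
import cv2
a=grab_frame('wrist')[...,::-1]
s=state();cv2.imwrite('pics/wrist6f.png',a)
print(s['ee_pos'],w2px('wrist',[553.3,63,160],s))
cv2.imwrite('pics/wrist6.png',cv2.resize(a[90:230,200:400],None,fx=4,fy=4,interpolation=cv2.INTER_CUBIC))
E
```

```text
time_s: 4.25
ee_pos: [505.7, 35.1, 215.3]
ee_rot: [-159.8, 89.4, 3.1]
force: [1.4, 0.8, 0.4]
gripper_width: 0.6
time_s: 4.42
ee_pos: [502.7, 34.7, 210.0]
ee_rot: [-161.7, 90.0, 1.2]
force: [0.1, -0.3, -1.5]
gripper_width: 0.9
[502.24533763  34.65916902 209.11271411] [267.84200077 171.77435684]
```

View pics/wrist6.png

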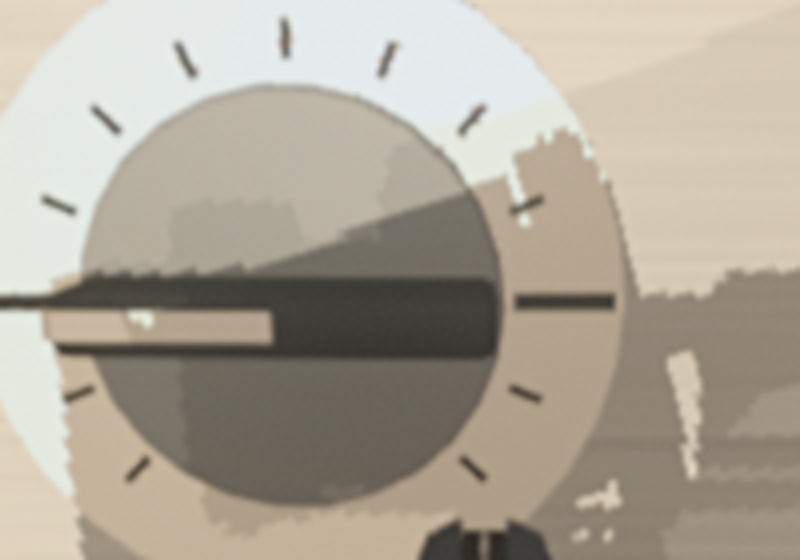

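View pics/wrist6f.png

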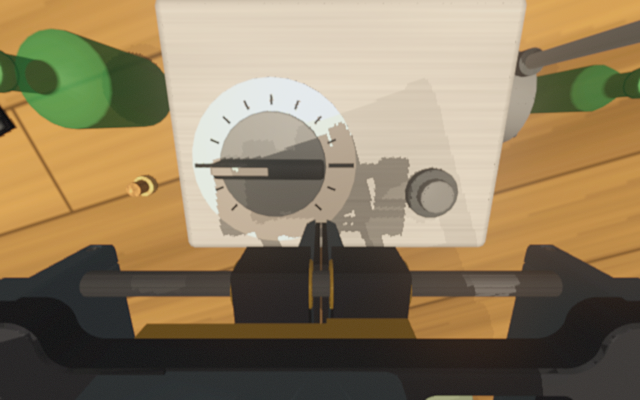

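The dial rests within about 1° of level with the long lines (white strip edge (50,309)-(270,311), lines at row 302). The button cap's top is at (437,195) in the full frame. Now the button's position.

```bash
python3 - <<'E'
from h import *
s=state();print(px2w('wrist',437,195,147,s),px2w('wrist',267,171,160,s))
R=Ro.from_euler('xyz',s['ee_rot'],degrees=True).as_matrix();print(s['ee_pos'],R.T@(np.array([487.3,-65,190])-s['ee_pos']))
E
```

```text
[490.36162235 -65.45859326 147.        ] [554.07511729  63.42228639 160.        ]
[502.24533763  34.65916902 209.11271411] [ 19.13928152  99.64091924 -15.03276572]
```

```bash
python3 -m handwheel '{"gripper":[1,1,1,1,1],"offset":[[0,30,-5],[5,65,-10],[15,90,-16],[25,99,-16],[35,99,-16]],"rot":[[0,0,0],[0,0,0],[0,0,0],[0,0,0],[0,0,0]]}'
python3 -m handwheel '{"gripper":[1,1],"offset":[[0,0,0],[0,0,0]],"rot":[[0,0,0],[0,0,0]]}'
python3 - <<'E'
from h import *
import cv2
cv2.imwrite('pics/wrist7.png',grab_frame('wrist')[...,::-1])
s=state();R=Ro.from_euler('xyz',s['ee_rot'],degrees=True).as_matrix();print(s['ee_pos'],s['force'],R.T@(np.array([488.5,-65,147])-s['ee_pos']),w2px('wrist',s['ee_pos'],s))
E
```

```text
time_s: 4.88
ee_pos: [487.8, -66.5, 173.0]
ee_rot: [19.9, 89.8, -177.4]
force: [0.2, -0.4, -0.8]
gripper_width: 0.6
time_s: 5.05
ee_pos: [488.6, -64.1, 173.7]
ee_rot: [0.2, 89.8, 163.1]
force: [0.1, 0.3, 1.1]
gripper_width: 0.2
[489.23887194 -63.9826625  174.451766  ] [0.78215531 0.33714084 0.02050042] [27.45205261  1.19280135  0.3773544 ] [321.3040463  245.57750247]
```

View pics/wrist7.png

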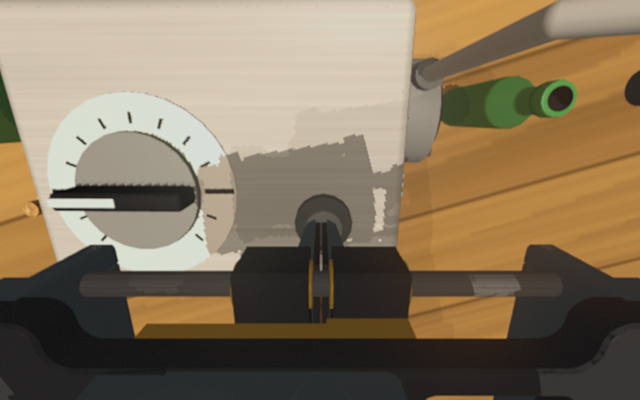

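The finger is centred over the button (button at column 323, finger at 321). Descending gently.

```bash
python3 -m handwheel '{"gripper":[1,1,1,1,1],"offset":[[10,1,0],[18,1,0],[23,1,0],[24,1,0],[24,1,0]],"rot":[[0,0,0],[0,0,0],[0,0,0],[0,0,0],[0,0,0]]}'
python3 -m handwheel '{"gripper":[1,1,1,1,1],"offset":[[1,0,0],[2,0,0],[3,0,0],[4,0,0],[5,0,0]],"rot":[[0,0,0],[0,0,0],[0,0,0],[0,0,0],[0,0,0]]}'
```

```text
time_s: 5.52
ee_pos: [488.7, -65.5, 150.3]
ee_rot: [11.0, 89.9, 173.9]
force: [0.2, 0.2, 0.3]
gripper_width: 0.5
time_s: 5.93
ee_pos: [489.2, -65.8, 146.2]
ee_rot: [-176.3, 90.0, -13.4]
force: [-0.6, -0.3, 2.1]
gripper_width: 1.0
```

```bash
python3 -m handwheel '{"gripper":[1,1,1,1,1],"offset":[[1,0,0],[2,0,0],[3,0,0],[4,0,0],[4,0,0]],"rot":[[0,0,0],[0,0,0],[0,0,0],[0,0,0],[0,0,0]]}'
```

```text
time_s: 6.35
ee_pos: [489.1, -65.8, 142.1]
ee_rot: [173.2, 90.0, -23.9]
force: [0.2, 0.5, 3.9]
gripper_width: 0.2
```

```bash
python3 -m handwheel '{"gripper":[1,1,1,1,1],"offset":[[0.7,0,0],[1.4,0,0],[2,0,0],[2,0,0],[2,0,0]],"rot":[[0,0,0],[0,0,0],[0,0,0],[0,0,0],[0,0,0]]}'
```

```text
time_s: 6.77
ee_pos: [489.2, -65.8, 141.2]
ee_rot: [-178.3, 89.9, -15.4]
force: [-2.5, 0.9, 11.1]
gripper_width: 0.5
```

The force jumped to 11 N at z 141, which is 6 mm down and matches the end stop. I'll hold slightly longer with 1 mm more, then release and rise.

```bash
python3 -m handwheel '{"gripper":[1,1,1,1,1],"offset":[[0.5,0,0],[1,0,0],[1,0,0],[1,0,0],[1,0,0]],"rot":[[0,0,0],[0,0,0],[0,0,0],[0,0,0],[0,0,0]]}'
python3 -m handwheel '{"gripper":[1,1,1,1,1],"offset":[[-3,0,0],[-8,0,0],[-18,0,0],[-35,0,0],[-60,0,0]],"rot":[[0,0,0],[0,0,0],[0,0,0],[0,0,0],[0,0,0]]}'
python3 -m handwheel '{"gripper":[1,1,1,1,1],"offset":[[-15,-5,25],[-25,-10,55],[-30,-10,80],[-30,-10,90],[-30,-10,90]],"rot":[[0,0,0],[0,0,0],[0,0,0],[0,0,0],[0,0,0]]}'
python3 -m handwheel '{"gripper":[1,1],"offset":[[0,0,0],[0,0,0]],"rot":[[0,0,0],[0,0,0]]}'
python3 - <<'E'
from h import *
import cv2
for n in('side','wrist'): cv2.imwrite(f'pics/{n}8.png',grab_frame(n)[...,::-1])
s=state();print(s['ee_pos'],s['force'])
E
```

```text
time_s: 7.18
ee_pos: [489.3, -65.9, 141.0]
ee_rot: [-177.0, 89.9, -14.1]
force: [-3.3, 1.0, 17.7]
gripper_width: 0.5
time_s: 7.6
ee_pos: [487.4, -65.5, 197.8]
ee_rot: [8.6, 89.7, 171.5]
force: [-0.1, 0.2, 1.0]
gripper_width: 0.7
time_s: 8.02
ee_pos: [404.1, -29.3, 229.3]
ee_rot: [111.9, 90.0, -85.2]
force: [0.7, 0.5, -0.8]
gripper_width: 0.3
time_s: 8.18
ee_pos: [406.9, -30.1, 228.7]
ee_rot: [150.6, 90.0, -46.6]
force: [0.2, 0.6, 0.0]
gripper_width: 0.1
[406.89031752 -30.08452313 228.48301873] [ 0.21391564 -0.77519349 -0.66081382]
```

View pics/wrist8.png

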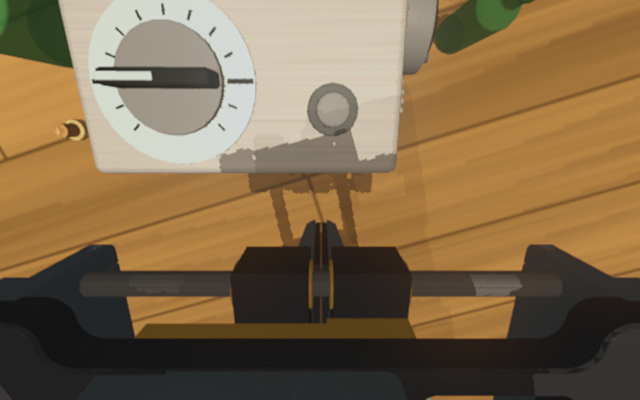

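View pics/side8.png

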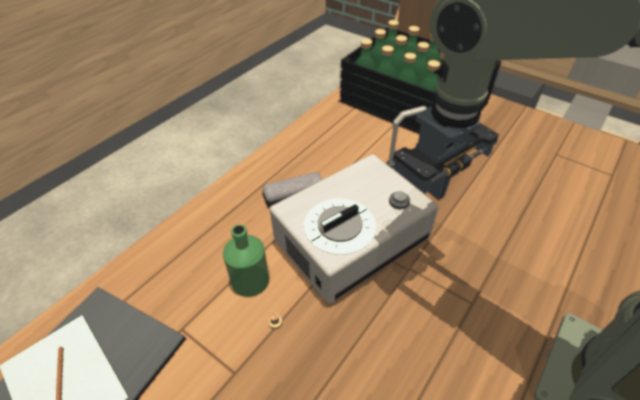

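The dial index lies on the left long line (wrist view: bar at rows 68-88, lines at row 80). The button is up (side view, (399,198)) and the filler and bottles are where they were. Handing in.

```bash
python3 - <<'E'
from workcell import *
print(job_done())
E
```

```text
the job is handed in; nothing more can be done
None
```

I set the dial to the left long line, pressed the start button fully down and let it come up, then handed the job in at about 8.3 s. No verdict is reported, so success rests on my own checks.

- **Dial:** The small bottle was under the spout. I pushed the plain end of the dial's bar round with the shut fingertips, about 71° anticlockwise. After I backed off, the wrist picture showed the index within about 1° of the line, against a tolerance of 4.6°.
- **Button:** The fingertip stopped at 141 mm, 6 mm below the button's rest height, and the force rose to 11 and then 17.7 N. That matches fully down. In the pictures afterwards the button looked up again.
- **Everything else:** In the last side picture the filler, the big bottle, the stopper and the case looked unmoved. The gripper hid the small bottle from that camera and the wrist picture showed only part of it. I last saw it whole just before pressing the button, standing in place.
- **Disagreement:** The top and side cameras differed by 2 to 5 mm on the positions. I used values between them, and the wrist camera confirmed those to within about 3 mm.

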